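# Push the blank home and clamp it through the guard window

## Robot

A 6-joint arm with a two-finger parallel gripper is mounted at the origin on the work surface. World frame = base frame: x ahead of the robot, y to its left, z up, the work surface at z = 0. Lengths are in m, angles in rad, forces in N, time in s.
With the tool pointing down it reaches from about 0.35 to 0.975 m from the base axis. Payload 4.9 kg.
Tool frame: the origin (TCP) lies at the very end of the fingers, on their centre line; the grasp point (between the pads) lies 19 mm behind it; z points along the fingers, y is the direction in which the jaws open and shut (so a half turn about z gives the same grasp; the last joint's range is limited). The gripper opens to 85 mm and grips with 20 to 120 N. Pads are 22 mm wide; open, the fingers measure 114 mm over their backs; the gripper's body (76 mm by 85 mm) begins 54 mm behind the grasp point. The pads swing forward as they close: fully open they stand 13 mm farther back than shut.
Start: joints at [-1.23, 0.053, 1.613, -0, 1.476, -0.119], TCP at [0.277, -0.56, 0.231] pointing down, gripper open.
Joint ranges: [-3.01, 3.01], [-1.01, 2.22], [0.06, 2.58], [-1.02, 4.17], [0.09, 2.62], [-3.14, 3.14]. Speed limits (rad/s): [2.57, 2.57, 3.14, 3.14, 3.14, 3.14].

## Interface

Orientations are given as a unit quaternion [w, x, y, z].
In Python, from plant import monitor, eyes, manip gives the robot as it stands.
- The arm moves only by the tool step_arm, never from a script. Its argument "motion" is a list of rows, each a list of 7 numbers: the shift along the world's x, y, z scaled (see below), then the turn, a rotation vector about the world's x, y, z scaled (see below), then the closure in counts, from 0 (fully open) to 255 (shut). In form: [[x, y, z, ax, ay, az, grip], ...]. A call has 1 to 10 rows; each row is the pose to reach, as a shift and turn from the pose commanded when the call began; what a row does not reach only later rows make up. The controller multiplies each number of a shift by 0.5 m and each number of a turn by 1.5 rad. A row lasts 1/10 s, in which the tool goes at most 50 mm and 8.59 degrees, less where a joint would pass 70% of its speed; a pose out of reach is approached as far as the arm can. A call with a number of a shift or a turn outside -1 to 1 is refused whole. A call with a gripper value outside its range is refused whole. The fingers move at their own pace and stop on an object; the grip force is fixed at half the most. Time passes only in rows, so rows that repeat a pose let the fingers close. It gives the time, the measured TCP pose, the force and the opening at its end, in the units of the state.
- monitor.state(): the state, without advancing time (a new reading comes with each control period).
- eyes.grab_frame(name): name is "side" or "top"; returns a dict with "pixels" (480x640x3 uint8, red, green, blue), "mtx" (3x3 intrinsics, pixels), "dist" ([k1, k2, p1, p2, k3] as OpenCV has them; the pictures are not rectified), "rvec" (rotation vector, rad) and "tvec" (3), from world to camera coordinates, as OpenCV has them. Camera axes: x right, y down, z forward; pixel columns grow to the right and rows downward; lengths in m; the calibration is good to about 2 mm. A picture is of the moment at which its call begins. There is no depth.
- manip.job_done(): hands the job in, once; it reports no verdict.
Trained networks look in the newest picture that a camera, given by its name, has taken for a name from the list of things; names that differ only in an ending like _2 or _b are one class to them, and where a whole thing is asked for, a point or a joint stands for the part that bears it (a point fixed in the world has none). Each returns a list of dicts, best first, with "p" (0 to 1); they miss things now and then, are a little off and sometimes report something else, mostly with a low value. They report only what shows in the picture. A call takes as long as a camera call.
- eyes.look_for(name, camera): "box" ([centre column, centre row, width, height] in pixels, round what is visible of it).
- eyes.pinpoint(name, camera): "uv" ([column, row] in pixels: a listed point, or the origin of a listed thing).
The state is a dict: "time": time; "joint_pos": joint angles; "joint_vel": joint speeds; "joint_efforts": joint torques, N m; "tool_pos": TCP position; "tool_rot": TCP orientation; "contact_force": force on the tool from outside, world axes, zero at the start; "ft_torque": the same for the moment, N m; "gripper_width": opening from 0.0 (shut) to 1.0 (fully open).
Only numpy, scipy, OpenCV 4.12 (cv2) and the standard library are available. Lean on these libraries where they do the work, as an engineer would, in place of code of your own. Each camera call takes 0.05 s, during which the arm holds its last target.

## Task

With the fingertips, push the wood blank along its channel until it is fully home against the end stop, without lifting it. Then reach down through the window of the yellow guard and press the red lever pad all the way down, so that the lever's foot clamps the blank; do not touch the guard, and leave the other things on the bench where they are.

Things in the scene. Friction and masses are not known exactly. Their poses are not given: they have to be found in the camera images.
- fixture: Fixture fixed to the bench: grey-painted base 340 (x) x 180 (y) x 12 mm. Origin: centre of the underside, on the bench. x runs along the channel towards the end stop, z up. Channel floor 12 mm above the bench; aluminium side rails from x = -70 to +100 mm, tops 28 mm above the bench, 54 mm apart. The base before the rails is free.
- stop_face (a point): Middle of the steel end stop's face at the far end of the channel (x = +100 mm in the fixture, 25 mm above the bench; the stop's top is 38 mm above the bench). Axes as the fixture.
- blank_center (a point): Centre of the loose pale wood blank with a dark stripe, 190 long (x) x 50 x 34 mm high, about 0.2 kg, lying in the channel. It starts 35 to 60 mm short of the stop, near end towards the robot and out of the rails. Home: its far end touches the stop, this centre at fixture x = +5 mm, the near end at -90 mm. Slides under a 1 to 3 N push.
- guard: Fixed yellow guard frame with clear side and front panels over the far half of the fixture, 130 (x) x 134 (y) mm. Origin: centre of its foot, 12 mm above the bench; axes as the fixture. Its top frame is 4 mm thick, upper face 104 mm above the bench. Its centre is within 8 mm of fixture x = +50, y = 0. Its front is about 75 mm beyond the blank's near end when that is home.
- window (a point): Centre of the open window in the guard's top, level with its upper face; opening 90 mm (x) by 94 mm (y), frame bars around it 20 mm wide. Axes as the guard.
- lever_pad (a point): Centre of the upper face of the red press pad (40 x 40 mm) on the hold-down lever, under the guard's window, 9 to 14 mm below the guard's top at the start. It goes down about 22 mm from fully up to fully pressed. The hinge is 85 mm beyond it towards fixture +x; a rubber foot under the lever, 25 mm beyond the pad's centre, comes down on the blank.
- lever (a joint): Lever angle (rad): 0 up, grows as the pad is pressed; starts at 0 to 0.05. Stiff hinge, stays where it is left. The pad moves at about 4 to 5 N; the force rises sharply when the foot meets the blank at about 0.27 (limit 0.29). If the lever is down before the blank is home, its foot blocks the blank.
- glue: Bystander, leave alone: white glue bottle with orange cap, 56 mm across, 150 mm tall. Origin: about the middle of its underside.
- hammer: Bystander, leave alone: hammer lying down, 260 mm long. Origin: about the middle of its underside.
- screwdriver: Bystander, leave alone: green-handled screwdriver lying down, 180 mm long. Origin: about the middle of its underside.
- offcut: Bystander, leave alone: wood offcut, 70 x 45 x 30 mm. Origin: about the middle of its underside.
- tape: Bystander, leave alone: cardboard-brown roll of tape lying flat, 90 mm across, 22 mm high. Origin: about the middle of its underside.
- tin: Bystander, leave alone: green tin, 72 mm across, 85 mm tall. Origin: about the middle of its underside.
- sander: Bystander, leave alone: sanding block, cork on a dark sole, 100 x 60 x 38 mm. Origin: about the middle of its underside.

How it is judged:
On the way, in this order (a step that is already met when the one before it is completed fails the run):
1. the blank is home against the stop while the lever is still up (x of blank_center in the frame of fixture above 0.002 m and value of joint lever below 0.12 rad), for 0.2 s.
2. the lever is pressed all the way down (value of joint lever above 0.25 rad), for 0.2 s.
At the end, for the whole second after the job is handed in: The blank is within 4 mm of the end stop, flat in the channel and at rest; the lever is down (above 0.25 rad) with its foot bearing on the blank (over 0.5 N) (x of blank_center in the frame of fixture above 0.001 m and z of blank_center in the frame of fixture below 0.033 m and value of joint lever above 0.25 rad and contact force between lever and blank above 0.5 N and linear speed of blank below 0.02 m/s); the robot touches nothing.
It fails at once if the guard is touched by the robot (contact force between any of the fingers, the arm and guard above 1 N).
It fails at once if the blank is lifted (12 mm or more, or tipped) (z of blank_center in the frame of fixture above 0.041 m or angle between blank_center's own z axis and vertical above 0.2 rad).
It fails at once if another thing on the bench is moved by more than 20 mm (distance of any of glue, hammer, screwdriver, offcut, tape, tin, sander from where it was at the start of the episode above 0.02 m).
It also fails if it takes over 51 s, if anything falls off the work surface, if the arm or the gripper's body presses on something with over 40 N, if the wrist force passes 120 N, or if a joint passes its speed limit or range.

## Working session

There is one attempt and no reset: what is moved stays moved. The work goes in short steps, Python scripts to look and compute and a tool call to move; the robot and the scene stay as the last step left them, time stands still between calls to the robot, and variables do not carry over. Pictures are saved under pics/ and viewed, and the job is handed in when it is done.

Besides the shell and the picture viewer there is one more tool, called after "Call:" as name(argument=value, ...) on one line, values as JSON. step_arm: Moves the arm, as the interface text tells. Its arguments: {"type":"object","properties":{"motion":{"type":"array","items":{"type":"array","items":{"type":"number"}}}},"required":["motion"]}

```bash
mkdir -p pics
cat > h.py <<'E'
from plant import monitor, eyes, manip
import numpy as np, cv2
def grab(n,save=None):
    f=eyes.grab_frame(n)
    if save: cv2.imwrite(f'pics/{save}.png',f['pixels'][:,:,::-1])
    return f
def ray(f,uv):
    K=np.array(f['mtx'],float);d=np.array(f['dist'],float)
    n=cv2.undistortPoints(np.array([[uv]],float),K,d)[0,0]
    R=cv2.Rodrigues(np.array(f['rvec'],float))[0];t=np.array(f['tvec'],float).ravel()
    return -R.T@t, R.T@np.array([n[0],n[1],1])
def atz(f,uv,z):
    c,d=ray(f,uv);return c+d*(z-c[2])/d[2]
def tri(fs,uvs):
    A=np.zeros((3,3));b=np.zeros(3);P=[]
    for f,uv in zip(fs,uvs):
        c,d=ray(f,uv);d=d/np.linalg.norm(d);M=np.eye(3)-np.outer(d,d);A+=M;b+=M@c;P.append((c,d))
    x=np.linalg.solve(A,b);return x,[np.linalg.norm((np.eye(3)-np.outer(d,d))@(x-c)) for c,d in P]
def proj(f,X):
    return cv2.projectPoints(np.array(X,float).reshape(-1,3),np.array(f['rvec'],float),np.array(f['tvec'],float),np.array(f['mtx'],float),np.array(f['dist'],float))[0][:,0]
E
python3 - <<'E'
from h import *
s=grab('side','s0');t=grab('top','t0')
for n in ['fixture','stop_face','blank_center','guard','window','lever_pad','glue','hammer','screwdriver','offcut','tape','tin','sander']:
    a=eyes.pinpoint(n,'side')[:1];b=eyes.pinpoint(n,'top')[:1]
    print(n,[(np.round(q['uv'],1),round(q['p'],2)) for q in a+b],end=' ')
    if a and b: x,r=tri([s,t],[a[0]['uv'],b[0]['uv']]);print(x.round(4),np.round(r,4))
    else: print()
print(monitor.state())
print(ray(s,(320,240)),ray(t,(320,240)))
E
```

```text
fixture [(array([287.7, 299.1]), 0.56), (array([296.4, 250.9]), 0.72)] [0.6174 0.1297 0.007 ] [0.0023 0.0023]
stop_face [(array([260.6, 266.4]), 0.83), (array([306.4, 209.5]), 0.71)] [0.7201 0.0983 0.0173] [0.0029 0.0029]
blank_center [(array([303. , 300.2]), 0.7), (array([291.7, 259. ]), 0.74)] [0.5854 0.1355 0.0345] [0.0074 0.0074]
guard [(array([279.2, 280.5]), 0.66), (array([302.3, 233.4]), 0.64)] [0.6579 0.1106 0.0228] [0.0013 0.0013]
window [(array([276.7, 252.3]), 0.75)] 
lever_pad [(array([275.1, 256.5]), 0.79), (array([301.2, 223.3]), 0.74)] [0.6719 0.1073 0.0869] [0.004 0.004]
glue [(array([289.4, 302.7]), 0.33), (array([191.7, 203.6]), 0.62)] [0.6006 0.3021 0.2487] [0.1029 0.1029]
hammer [(array([396.6, 278.7]), 0.91), (array([367.5, 307.8]), 0.88)] [ 0.4615 -0.0532  0.004 ] [0.0014 0.0014]
screwdriver [(array([248.4, 353.2]), 0.96), (array([238.8, 255.6]), 0.57)] [0.6064 0.2814 0.0007] [0.0014 0.0014]
offcut [(array([325.2, 242.2]), 0.96), (array([364.7, 231.8]), 0.91)] [ 0.6558 -0.0543  0.0043] [0.0062 0.0062]
tape [(array([195.5, 386.9]), 0.95), (array([196.8, 247.8]), 
[... 450 characters left out ...]
413, -0.00056005,  0.00039918,  0.00049366,
       -0.00027423]), 'joint_efforts': array([ 2.10803842e-04, -3.93671286e+01, -3.70452511e+01, -1.43914031e-04,
        5.91664193e-04, -6.35773588e-06]), 'tool_pos': array([ 0.27735166, -0.56005721,  0.23129714]), 'tool_rot': array([-6.93988745e-06,  9.73687191e-01,  2.27888688e-01, -2.92479727e-06]), 'contact_force': array([-0.13056573,  0.19368784, -0.20472549]), 'ft_torque': array([-0.01193373, -0.02109917, -0.04548341]), 'gripper_width': 1.0026754071257415}
(array([0.11705638, 0.7785612 , 1.01311155]), array([ 0.38543052, -0.58796001, -0.7111691 ])) (array([0.4762832 , 0.02356283, 1.34354832]), array([ 0.12336004,  0.03166771, -0.99200797]))
```

View pics/s0.png

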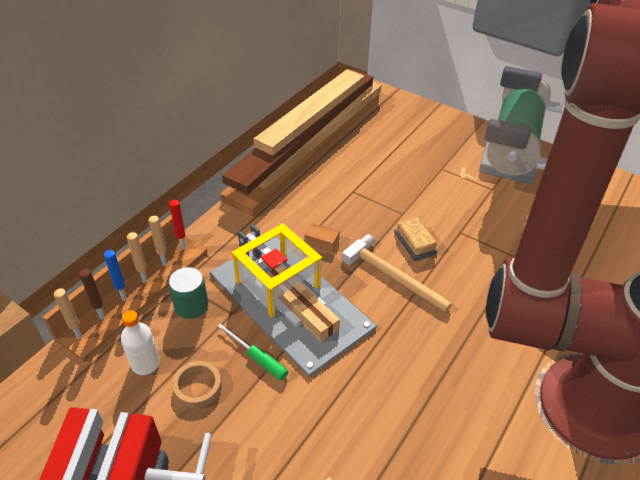

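View pics/t0.png

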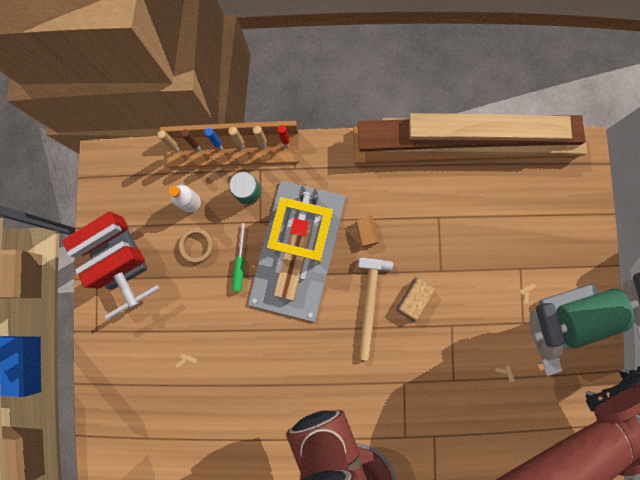

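Run:
```python
import cv2
t=cv2.imread('pics/t0.png');s=cv2.imread('pics/s0.png')
cv2.imwrite('pics/t0z.png',cv2.resize(t[170:320,220:380],(640,600),interpolation=cv2.INTER_CUBIC))
cv2.imwrite('pics/s0z.png',cv2.resize(s[210:370,220:380],(600,600),interpolation=cv2.INTER_CUBIC))
```

```text
(no output)
```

View pics/t0z.png

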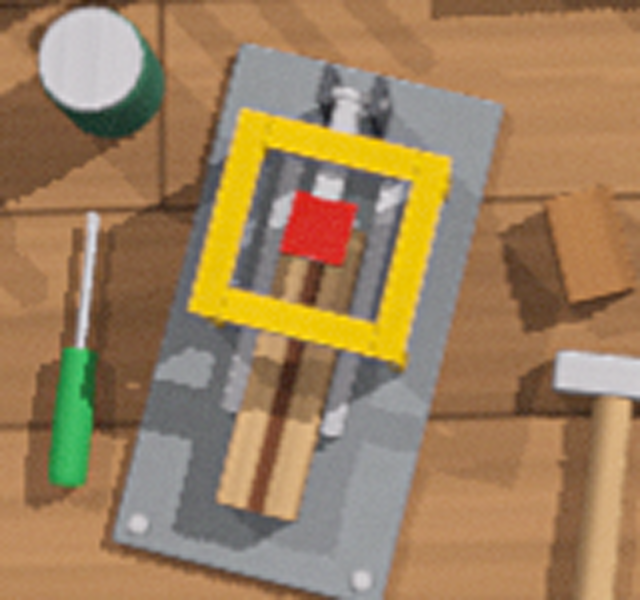

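View pics/s0z.png

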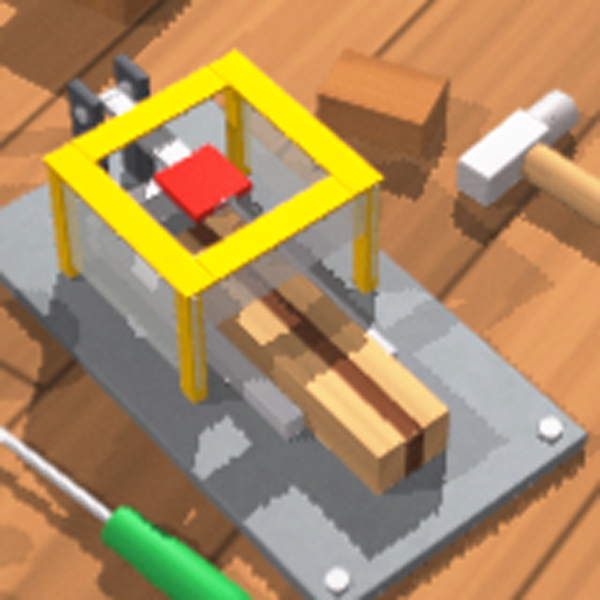

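The top view shows the fixture at about (296,250), rotated slightly clockwise, with the guard window at (300,229). The red pad is at (299,228) and the blank's near end at (284,297). The side view agrees. The networks' top-view answers for glue and tin disagree with the side view, but I don't need either one. Next I'll fit poses from the corners.

```bash
cat > fit.py <<'E'
from h import *
from scipy.optimize import least_squares
s=grab('side');t=grab('top')
Z=lambda p:((p[0]+.5)/4-.5+220,(p[1]+.5)/4-.5+170)
S=lambda p:((p[0]+.5)/3.75-.5+220,(p[1]+.5)/3.75-.5+210)
def fit(obs,x0):  # obs: (frame, local xyz, uv)
    def r(q):
        c,sn=np.cos(q[2]),np.sin(q[2]);o=[]
        for f,l,uv in obs:
            X=[q[0]+c*l[0]-sn*l[1],q[1]+sn*l[0]+c*l[1],l[2]]
            o.append(proj(f,X)[0]-uv)
        return np.ravel(o)
    z=least_squares(r,x0);return z.x,z.fun.reshape(-1,2).round(1).tolist()
x0=[.617,.13,-.25]
fx=[(t,(.17,.09,.012),Z((240,45))),(t,(.17,-.09,.012),Z((503,103))),(t,(-.17,.09,.012),Z((113,541))),
    (s,(-.17,-.09,.012),S((585,437)))]
print('fixture top',fit(fx[:3],x0));print('all',fit(fx,x0))
gt=[(t,(.065,.067,.104),Z((243,108))),(t,(.065,-.067,.104),Z((452,158))),(t,(-.065,-.067,.104),Z((405,364))),(t,(-.065,.067,.104),Z((188,312)))]
gs=[(s,(.065,.067,.104),S((45,160))),(s,(.065,-.067,.104),S((236,50))),(s,(-.065,-.067,.104),S((383,178))),(s,(-.065,.067,.104),S((195,294)))]
for n,g in (('t',gt),('s',gs),('both',gt+gs)): print('guard',n,fit(g,[.66,.11,-.25]))
bt=[(t,(0,.025,.046),Z((217,500))),(t,(0,-.025,.046),Z((295,520)))]
bs=[(s,(0,.025,.046),S((380,460))),(s,(0,-.025,.046),S((448,410)))]
for n,g in (('t',bt),('s',bs),('both',bt+bs)): print('blank near end',n,fit(g,[.49,.16,-.25]))
pt=[(t,(a,b,.092),Z(p)) for a,b,p in ((.02,.02,(295,190)),(.02,-.02,(357,202)),(-.02,-.02,(344,265)),(-.02,.02,(280,250)))]
ps=[(s,(a,b,.092),S(p)) for a,b,p in ((.02,.02,(155,180)),(.02,-.02,(208,145)),(-.02,-.02,(251,184)),(-.02,.02,(203,218)))]
for n,g in (('t',pt),('s',ps),('both',pt+ps)): print('pad',n,fit(g,[.67,.11,-.25]))
E
python3 fit.py
```

```text
fixture top (array([ 0.61723095,  0.12681255, -0.26055847]), [[-0.1, -0.6], [0.2, 0.1], [-0.1, 0.5]])
all (array([ 0.61745   ,  0.12817775, -0.26723674]), [[-0.1, -0.8], [0.0, 0.3], [-1.0, 0.1], [0.7, -0.7]])
guard t (array([ 0.66043007,  0.11113707, -0.26250785]), [[-0.3, 0.0], [0.4, -0.1], [-0.5, -0.0], [0.4, 0.1]])
guard s (array([ 0.6585601 ,  0.11090732, -0.24978776]), [[-0.2, -0.2], [-0.1, -0.4], [1.0, -0.9], [-0.7, 1.2]])
guard both (array([ 0.65940572,  0.11087266, -0.25572374]), [[-0.4, 0.6], [0.4, 0.1], [-0.1, 0.2], [0.6, 0.7], [-0.5, -0.6], [-0.1, -0.5], [0.7, -0.8], [-1.3, 0.9]])
blank near end t (array([ 0.49507386,  0.16011179, -0.27111635]), [[0.2, 0.1], [-0.2, -0.0]])
blank near end s (array([ 0.49306696,  0.1617017 , -0.2269278 ]), [[-0.2, 0.3], [0.2, -0.3]])
blank near end both (array([ 0.4939458 ,  0.16089515, -0.24559053]), [[-0.2, 0.8], [-0.4, 0.2], [-0.5, -0.4], [0.2, -0.6]])
pad t (array([ 0.66729772,  0.11356499, -0.24044229]), [[-0.1, -0.3], [0.2, 0.0], [-0.1, -0.0], [0.0, 0.3]])
pad s (array([ 0.66403801,  0.11415049, -0.20135289]), [[-0.6, 0.1], [-0.1, -0.2], [1.3, -0.4], [-0.6, 0.5]])
pad both (array([ 0.6656044 ,  0.11359981, -0.22005411]), [[-0.3, 0.5], [0.1, 0.5], [0.1, 0.5], [0.2, 1.2], [-1.1, -0.6], [-0.3, -0.7], [0.9, -0.7], [-1.3, -0.0]])
```

Call:
step_arm(motion=[[0.024, 0.1, 0, 0, 0, -0.05, 255], [0.048, 0.2, 0, 0, 0, -0.1, 255], [0.072, 0.3, 0, 0, 0, -0.15, 255], [0.096, 0.4, 0, 0, 0, -0.2, 255], [0.12, 0.5, 0, 0, 0, -0.25, 255], [0.144, 0.6, 0, 0, 0, -0.3, 255], [0.168, 0.7, 0, 0, 0, -0.35, 255], [0.192, 0.8, 0, 0, 0, -0.4, 255], [0.216, 0.9, 0, 0, 0, -0.45, 255], [0.24, 1.0, 0, 0, 0, -0.48, 255]])

```text
time: 2.5
tool_pos: [0.3941, -0.072, 0.2317]
tool_rot: [0.0, 0.991, -0.131, 0.001]
contact_force: [1.4, -0.1, -0.3]
gripper_width: -0.001
```

Call:
step_arm(motion=[[0.02, 0.09, 0, 0, 0, 0, 255], [0.042, 0.18, 0, 0, 0, 0, 255], [0.064, 0.28, 0, 0, 0, 0, 255], [0.086, 0.37, 0, 0, 0, 0, 255], [0.106, 0.464, 0, 0, 0, 0, 255], [0.106, 0.464, -0.06, 0, 0, 0, 255], [0.106, 0.464, -0.14, 0, 0, 0, 255], [0.106, 0.464, -0.22, 0, 0, 0, 255], [0.106, 0.464, -0.28, 0, 0, 0, 255], [0.106, 0.464, -0.28, 0, 0, 0, 255]])

```text
time: 3.5
tool_pos: [0.443, 0.1575, 0.0863]
tool_rot: [0.002, 0.992, -0.13, -0.005]
contact_force: [-1.0, -0.8, 0.1]
gripper_width: -0.001
```

Run:
```python
from h import *
s=grab('side','s1');t=grab('top','t1')
st=monitor.state();print(st['tool_pos'],st['tool_rot'],st['contact_force'],st['joint_pos'])
print(proj(s,st['tool_pos']),proj(t,st['tool_pos']))
cv2.imwrite('pics/t1z.png',cv2.resize(t['pixels'][190:340,220:380,::-1],(640,600),interpolation=cv2.INTER_CUBIC))
cv2.imwrite('pics/s1z.png',cv2.resize(s['pixels'][210:370,220:420,::-1],(750,600),interpolation=cv2.INTER_CUBIC))
```

```text
[0.44713183 0.15813538 0.09176623] [ 3.90348493e-05  9.91549328e-01 -1.29730162e-01 -1.20648625e-04] [ 0.2217673  -0.53595606  0.14835401] [ 1.82841338e-01 -1.85680731e-01  2.08214889e+00  6.93578367e-09
  1.24537811e+00  2.01383134e+00]
[[352.31918092 320.92047955]] [[282.79631513 316.65439081]]
```

View pics/s1z.png

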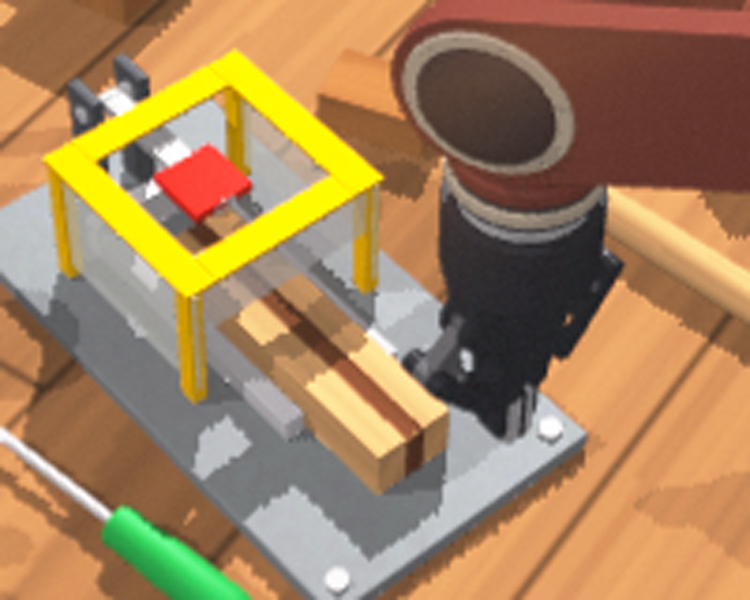

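View pics/t1z.png

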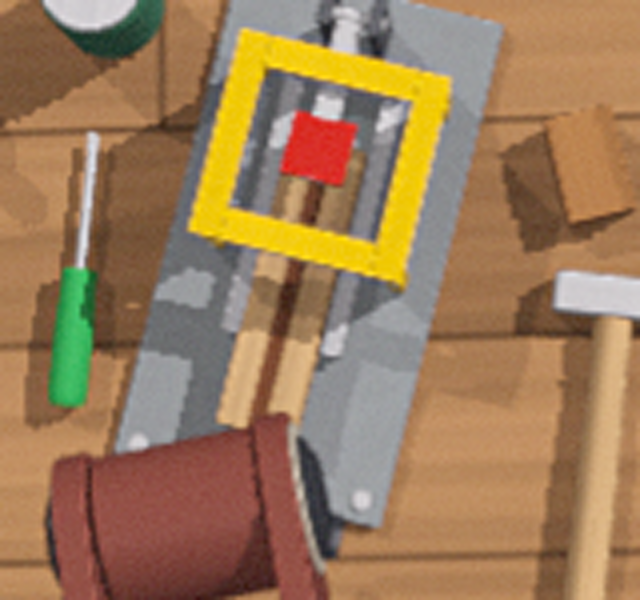

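Call:
step_arm(motion=[[0.0074, 0.0274, 0, 0, 0, 0, 255], [0.0074, 0.0274, 0, 0, 0, 0, 255], [0.0074, 0.0274, -0.05, 0, 0, 0, 255], [0.0074, 0.0274, -0.1, 0, 0, 0, 255], [0.0074, 0.0274, -0.14, 0, 0, 0, 255], [0.0074, 0.0274, -0.14, 0, 0, 0, 255], [0.0074, 0.0274, -0.14, 0, 0, 0, 255]])

```text
time: 4.3
tool_pos: [0.4516, 0.1722, 0.0225]
tool_rot: [-0.0, 0.992, -0.13, 0.001]
contact_force: [0.5, -0.2, 0.2]
gripper_width: -0.001
```

Call:
step_arm(motion=[[0.012, -0.003, 0, 0, 0, 0, 255], [0.024, -0.006, 0, 0, 0, 0, 255], [0.036, -0.01, 0, 0, 0, 0, 255], [0.048, -0.013, 0, 0, 0, 0, 255], [0.06, -0.016, 0, 0, 0, 0, 255], [0.072, -0.019, 0, 0, 0, 0, 255], [0.084, -0.022, 0, 0, 0, 0, 255], [0.096, -0.026, 0, 0, 0, 0, 255], [0.106, -0.028, 0, 0, 0, 0, 255], [0.106, -0.028, 0, 0, 0, 0, 255]])

```text
time: 5.3
tool_pos: [0.5047, 0.1576, 0.0214]
tool_rot: [-0.0, 0.992, -0.13, 0.001]
contact_force: [0.1, 0.0, 0.4]
gripper_width: -0.0
```

Call:
step_arm(motion=[[0.005, -0.0013, 0, 0, 0, 0, 255], [0.01, -0.0026, 0, 0, 0, 0, 255], [0.015, -0.004, 0, 0, 0, 0, 255], [0.02, -0.0053, 0, 0, 0, 0, 255], [0.023, -0.006, 0, 0, 0, 0, 255], [0.023, -0.006, 0, 0, 0, 0, 255]])

```text
time: 5.9
tool_pos: [0.5156, 0.1547, 0.0214]
tool_rot: [0.0, 0.992, -0.13, 0.0]
contact_force: [-0.4, 0.2, -0.2]
gripper_width: 0.002
```

Run:
```python
from h import *
s=grab('side','s2')
st=monitor.state();print(st['tool_pos'],st['contact_force'])
cv2.imwrite('pics/s2z.png',cv2.resize(s['pixels'][210:370,220:420,::-1],(750,600),interpolation=cv2.INTER_CUBIC))
```

```text
[0.51563197 0.1547608  0.02143279] [-0.16001285  0.36473913 -0.1883814 ]
```

View pics/s2z.png

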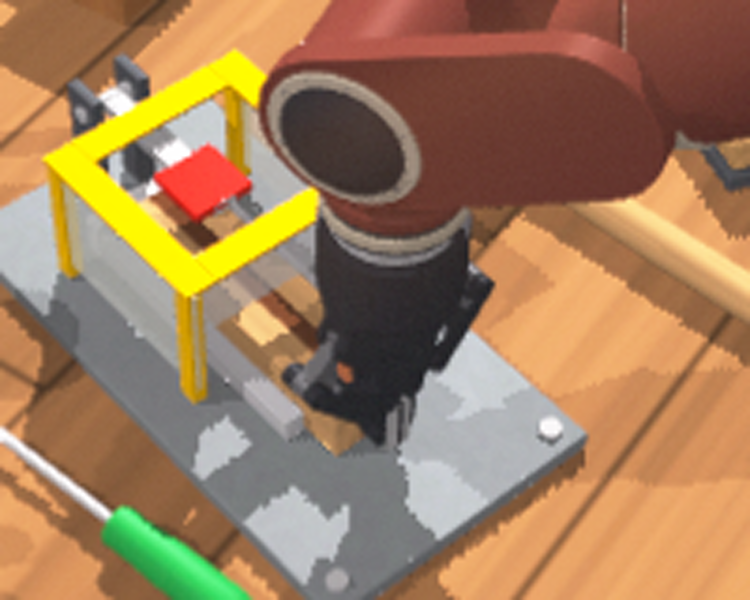

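The blank has moved; its near corner is now at about (342,450) in the zoom. There is no stop force yet, so I'll keep pushing slowly.

Call:
step_arm(motion=[[0.002, -0.0005, 0, 0, 0, 0, 255], [0.004, -0.001, 0, 0, 0, 0, 255], [0.006, -0.0016, 0, 0, 0, 0, 255], [0.008, -0.002, 0, 0, 0, 0, 255]])

```text
time: 6.35
tool_pos: [0.5193, 0.1538, 0.0214]
tool_rot: [-0.0, 0.992, -0.13, -0.0]
contact_force: [-2.7, 0.9, 0.5]
gripper_width: -0.003
```

Call:
step_arm(motion=[[0.002, -0.0005, 0, 0, 0, 0, 255], [0.004, -0.001, 0, 0, 0, 0, 255], [0.004, -0.001, 0, 0, 0, 0, 255]])

```text
time: 6.65
tool_pos: [0.52, 0.1537, 0.0212]
tool_rot: [-0.0, 0.992, -0.13, -0.002]
contact_force: [-7.0, 1.6, 5.6]
gripper_width: -0.0
```

Call:
step_arm(motion=[[0.002, -0.0005, 0, 0, 0, 0, 255], [0.004, -0.001, 0, 0, 0, 0, 255], [0.004, -0.001, 0, 0, 0, 0, 255]])

```text
time: 6.95
tool_pos: [0.5199, 0.1537, 0.0211]
tool_rot: [0.0, 0.992, -0.13, -0.005]
contact_force: [-14.4, 3.3, 12.2]
gripper_width: -0.001
```

Hard stop reached: 14 N with no more motion, at the predicted TCP position. I'll back off, go up, and check.

Call:
step_arm(motion=[[-0.012, 0.003, 0, 0, 0, 0, 255], [-0.04, 0.0106, 0, 0, 0, 0, 255], [-0.08, 0.021, 0, 0, 0, 0, 255], [-0.12, 0.032, 0.05, 0, 0, 0, 255], [-0.12, 0.032, 0.14, 0, 0, 0, 255], [-0.12, 0.032, 0.23, 0, 0, 0, 255], [-0.12, 0.032, 0.3, 0, 0, 0, 255], [-0.12, 0.032, 0.34, 0, 0, 0, 255], [-0.12, 0.032, 0.34, 0, 0, 0, 255]])

```text
time: 7.85
tool_pos: [0.4652, 0.1693, 0.1955]
tool_rot: [-0.001, 0.992, -0.13, 0.004]
contact_force: [0.6, 1.1, -0.7]
gripper_width: 0.001
```

Run:
```python
from h import *
s=grab('side','s3');t=grab('top','t3')
st=monitor.state();print(st['tool_pos'],st['contact_force'])
for n in ['blank_center','lever_pad','window']:
    a=eyes.pinpoint(n,'side')[:1];b=eyes.pinpoint(n,'top')[:1]
    print(n,a,b)
    if a and b: print(tri([s,t],[a[0]['uv'],b[0]['uv']]))
cv2.imwrite('pics/t3z.png',cv2.resize(t['pixels'][190:340,220:380,::-1],(640,600),interpolation=cv2.INTER_CUBIC))
cv2.imwrite('pics/s3z.png',cv2.resize(s['pixels'][210:370,220:420,::-1],(750,600),interpolation=cv2.INTER_CUBIC))
d=np.array([.9664,-.257]);e=np.array([.257,.9664])
p=np.array([.6173,.1275])-.09*d
for l in (.025,-.025):
    X=[*(p+l*e),.046];print('near corner expected zoom',((proj(s,X)[0]-[220,210])*3.75),((proj(t,X)[0]-[220,190])*4))
```

```text
[0.46285758 0.1687796  0.19075155] [ 0.29906856 -0.19561424 -0.84056992]
blank_center [{'uv': [290.4, 290.9], 'p': 0.75}] [{'uv': [294.6, 246.2], 'p': 0.58}]
(array([0.62015994, 0.12845352, 0.03287612]), [np.float64(0.0054336770619833295), np.float64(0.005433677061983094)])
lever_pad [{'uv': [272.7, 254.6], 'p': 0.94}] [{'uv': [301.6, 228.4], 'p': 0.71}]
(array([0.66508469, 0.11004206, 0.09682731]), [np.float64(0.004422300927719474), np.float64(0.00442230092771976)])
window [{'uv': [275.6, 254.4], 'p': 0.86}] []
near corner expected zoom [329.77301922 411.28617027] [230.21372381 362.9843974 ]
near corner expected zoom [401.34827042 362.933413  ] [306.76203261 381.53948297]
```

View pics/s3z.png

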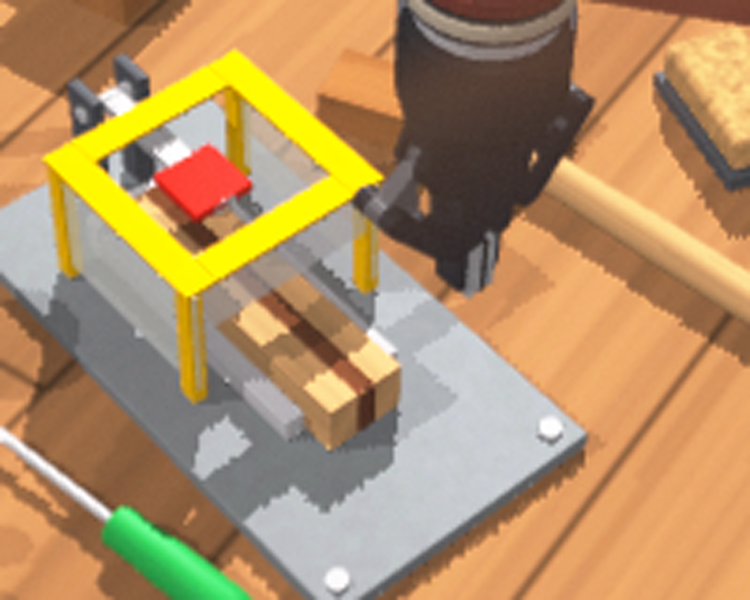

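View pics/t3z.png

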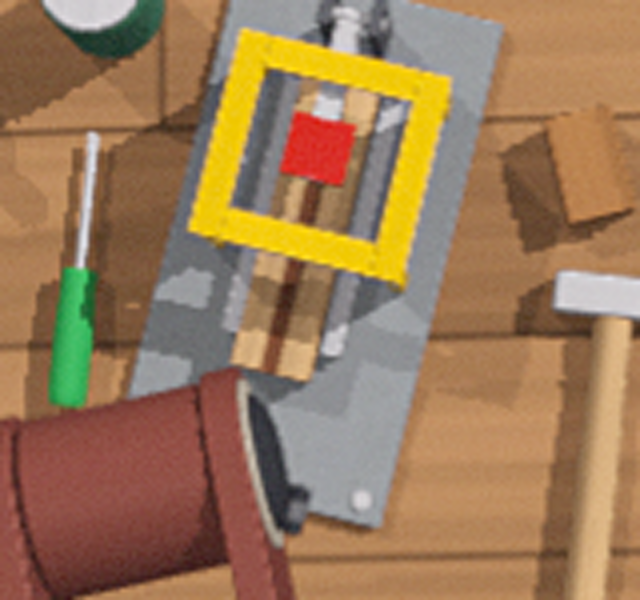

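The blank's near-end corners match the predicted home position to within about 1 px, in both side (330,411)/(400,365) and top (231,362)/(307,381). The lever is still up. I'll move above the pad.

Call:
step_arm(motion=[[0.07, -0.02, 0, 0, 0, 0, 255], [0.14, -0.04, 0, 0, 0, 0, 255], [0.21, -0.06, 0, 0, 0, 0, 255], [0.28, -0.079, 0, 0, 0, 0, 255], [0.35, -0.099, 0, 0, 0, 0, 255], [0.4, -0.113, 0, 0, 0, 0, 255], [0.4, -0.113, 0, 0, 0, 0, 255], [0.4, -0.113, -0.06, 0, 0, 0, 255], [0.4, -0.113, -0.12, 0, 0, 0, 255], [0.4, -0.113, -0.12, 0, 0, 0, 255]])

```text
time: 9.25
tool_pos: [0.6588, 0.1124, 0.1249]
tool_rot: [0.001, 0.992, -0.13, -0.006]
contact_force: [-1.7, -0.4, -1.2]
gripper_width: 0.001
```

Run:
```python
from h import *
s=grab('side');s=grab('side','s4');t=grab('top','t4')
st=monitor.state();print(st['tool_pos'],st['tool_rot'],st['contact_force'])
print((proj(s,st['tool_pos'])-[220,170])*3.75)
cv2.imwrite('pics/s4z.png',cv2.resize(s['pixels'][170:330,200:360,::-1],(600,600),interpolation=cv2.INTER_CUBIC))
```

```text
[0.66334677 0.11262237 0.13240703] [-1.13419591e-04  9.91568369e-01 -1.29583715e-01  4.67340698e-04] [ 0.50257861 -0.4720965   0.49567743]
[[202.89533691 277.3010737 ]]
```

View pics/s4z.png

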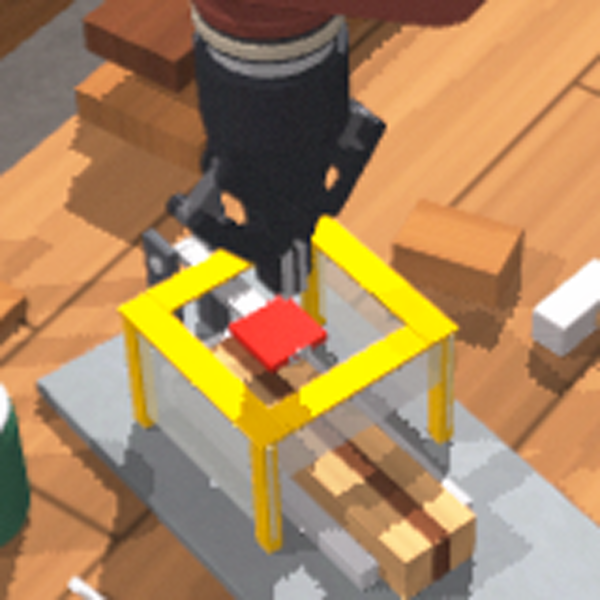

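The tip is at about (285,285) in the zoom, over the pad and clear of the frame bars, and the knuckles are well above the frame. I'll descend straight down.

Call:
step_arm(motion=[[0, 0, -0.02, 0, 0, 0, 255], [0, 0, -0.04, 0, 0, 0, 255], [0, 0, -0.06, 0, 0, 0, 255], [0, 0, -0.07, 0, 0, 0, 255], [0, 0, -0.08, 0, 0, 0, 255], [0, 0, -0.08, 0, 0, 0, 255]])

```text
time: 10.0
tool_pos: [0.6629, 0.1123, 0.0906]
tool_rot: [0.0, 0.992, -0.13, -0.0]
contact_force: [0.1, -0.5, 0.3]
gripper_width: 0.004
```

Call:
step_arm(motion=[[0, 0, -0.006, 0, 0, 0, 255], [0, 0, -0.012, 0, 0, 0, 255], [0, 0, -0.018, 0, 0, 0, 255], [0, 0, -0.018, 0, 0, 0, 255]])

```text
time: 10.4
tool_pos: [0.6639, 0.1123, 0.0825]
tool_rot: [-0.0, 0.992, -0.13, 0.001]
contact_force: [0.2, 0.1, 2.5]
gripper_width: 0.0
```

Call:
step_arm(motion=[[0, 0, -0.004, 0, 0, 0, 255], [0, 0, -0.008, 0, 0, 0, 255], [0, 0, -0.012, 0, 0, 0, 255], [0, 0, -0.012, 0, 0, 0, 255]])

```text
time: 10.8
tool_pos: [0.6637, 0.1123, 0.0764]
tool_rot: [-0.0, 0.992, -0.13, 0.001]
contact_force: [1.2, -0.6, 3.7]
gripper_width: -0.001
```

Call:
step_arm(motion=[[0, 0, -0.003, 0, 0, 0, 255], [0, 0, -0.006, 0, 0, 0, 255], [0, 0, -0.009, 0, 0, 0, 255], [0, 0, -0.009, 0, 0, 0, 255]])

```text
time: 11.2
tool_pos: [0.6636, 0.1124, 0.0721]
tool_rot: [-0.0, 0.992, -0.13, 0.0]
contact_force: [2.1, -0.6, 5.9]
gripper_width: -0.001
```

Call:
step_arm(motion=[[0, 0, -0.002, 0, 0, 0, 255], [0, 0, -0.004, 0, 0, 0, 255], [0, 0, -0.004, 0, 0, 0, 255]])

```text
time: 11.5
tool_pos: [0.6638, 0.1124, 0.0717]
tool_rot: [0.0, 0.992, -0.13, 0.0]
contact_force: [-1.3, -0.6, 11.4]
gripper_width: 0.0
```

Call:
step_arm(motion=[[0, 0, -0.002, 0, 0, 0, 255], [0, 0, -0.004, 0, 0, 0, 255], [0, 0, -0.004, 0, 0, 0, 255]])

```text
time: 11.8
tool_pos: [0.6639, 0.1123, 0.0713]
tool_rot: [0.0, 0.992, -0.13, 0.0]
contact_force: [-6.0, -1.6, 17.3]
gripper_width: -0.001
```

Call:
step_arm(motion=[[0, 0, -0.003, 0, 0, 0, 255], [0, 0, -0.006, 0, 0, 0, 255], [0, 0, -0.009, 0, 0, 0, 255], [0, 0, -0.009, 0, 0, 0, 255], [0, 0, -0.009, 0, 0, 0, 255]])

```text
time: 12.3
tool_pos: [0.6642, 0.1124, 0.0706]
tool_rot: [0.0, 0.992, -0.13, 0.0]
contact_force: [-14.8, -2.4, 33.1]
gripper_width: 0.002
```

Force rises sharply to 33 N with almost no motion, so the foot is on the blank. I'll go straight up and check.

Call:
step_arm(motion=[[0, 0, 0.01, 0, 0, 0, 255], [0, 0, 0.03, 0, 0, 0, 255], [0, 0, 0.06, 0, 0, 0, 255], [0, 0, 0.12, 0, 0, 0, 255], [0, 0, 0.2, 0, 0, 0, 255], [0, 0, 0.26, 0, 0, 0, 255], [0, 0, 0.26, 0, 0, 0, 255]])

```text
time: 13.0
tool_pos: [0.6657, 0.1127, 0.1997]
tool_rot: [-0.001, 0.992, -0.13, 0.004]
contact_force: [0.9, 0.2, 1.0]
gripper_width: -0.001
```

Call:
step_arm(motion=[[-0.08, 0, 0, 0, 0, 0, 255], [-0.16, 0, 0, 0, 0, 0, 255], [-0.24, 0, 0, 0, 0, 0, 255], [-0.32, -0.05, 0, 0, 0, 0, 255], [-0.4, -0.1, 0, 0, 0, 0, 255], [-0.44, -0.2, 0, 0, 0, 0, 255], [-0.44, -0.3, 0, 0, 0, 0, 255], [-0.44, -0.3, 0, 0, 0, 0, 255]])

```text
time: 13.8
tool_pos: [0.4416, -0.0414, 0.1921]
tool_rot: [0.001, 0.991, -0.133, -0.001]
contact_force: [1.4, 0.3, 0.0]
gripper_width: 0.002
```

Run:
```python
from h import *
s=grab('side');s=grab('side','s5');t=grab('top','t5')
st=monitor.state();print(st['time'],st['tool_pos'],st['contact_force'])
for n in ['lever_pad','blank_center']:
    a=eyes.pinpoint(n,'side')[:1];b=eyes.pinpoint(n,'top')[:1];print(n,a,b)
    if a and b: print(tri([s,t],[a[0]['uv'],b[0]['uv']]))
a=np.hstack([cv2.resize(s['pixels'][210:370,220:350,::-1],(390,480),interpolation=cv2.INTER_CUBIC),cv2.resize(t['pixels'][170:320,240:360,::-1],(384,480),interpolation=cv2.INTER_CUBIC)])
cv2.imwrite('pics/c5.png',a)
```

```text
13.95 [ 0.44264466 -0.03745147  0.19229458] [-0.01905976  0.05912464 -0.73480189]
lever_pad [{'uv': [272.5, 262.5], 'p': 0.8}] [{'uv': [301.0, 223.3], 'p': 0.62}]
(array([0.67607745, 0.10973955, 0.06767739]), [np.float64(0.0027229080438708414), np.float64(0.0027229080438709156)])
blank_center [{'uv': [289.9, 288.6], 'p': 0.8}] [{'uv': [294.4, 246.2], 'p': 0.56}]
(array([0.62006522, 0.1287344 , 0.04036534]), [np.float64(0.004607102969003147), np.float64(0.00460710296900285)])
```

View pics/c5.png

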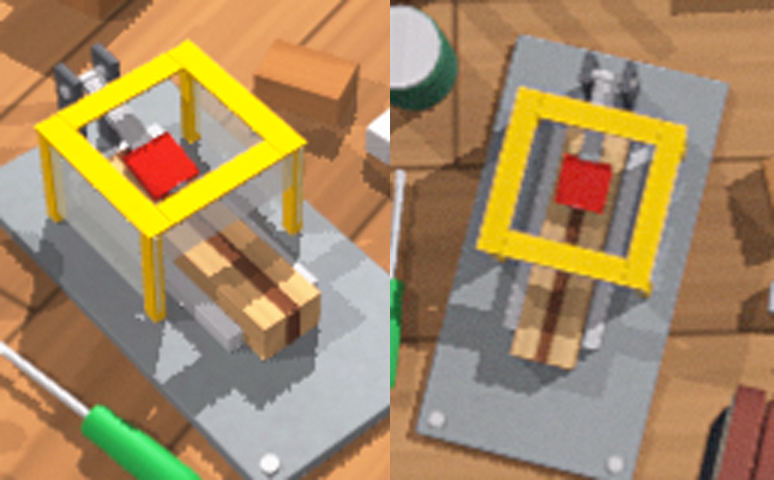

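The pad is down and tilted at about z 0.068, the blank hasn't moved, and the arm is clear. Handing in.

```bash
python3 -c "
from plant import manip; print(manip.job_done())"
```

```text
the job is handed in; nothing more can be done
None
```

I pushed the blank home against the end stop, pressed the red lever pad all the way down through the guard window, and handed the job in at about 14 s.

**Blank home:** The push ended on a hard stop, 14 N with no further motion, at the position I had predicted. In both cameras its near-end corners matched the predicted home position to within about 1 px. The side view after pressing showed it hadn't moved.

**Lever down:** The force rose sharply from about 6 N to 33 N between fingertip heights of about 72 and 70.6 mm. That fits the foot meeting the blank. In the last pictures the pad stays down and tilted, at a height of about 68 mm.

**Arm clear:** I drew the arm up and away, and the force reading is near zero. I saw no sign of contact with the guard. The things visible in the final crop look undisturbed. I did not check each one's position.

**Not confirmed or disagreeing:**
- I could not measure the lever angle or the foot's clamping force after release; both are inferred from the press force and the pad height.
- The networks' answers for the glue bottle and tin disagreed between the two cameras, and the window was not found in the top view. I fitted the fixture, guard and pad from picture corners instead.
- The network put the blank's centre at about 40 mm height after pressing, against a true 29 mm. Its two views missed each other by about 5 mm, and the pictures show the blank lying flat, so I discounted that.

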